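Index the filter wheel to the amber station

TASK

On the inspection bench stand two click-stop turrets. Turn the filter wheel (the dark one with coloured windows) click by click until its amber window, the one with four dots, has clicked in at the black pointer on its housing, then let go of it. Leave the silver aperture disc beside it as it is set.

Things in the scene. Friction and masses are not known exactly. Their poses are not given: they have to be found in the camera images.
- filter_handle (a point): Grip point (81 mm above the table) on the filter wheel's upright black handle, 18 mm thick, its top at 101 mm. It rides on the dark disc (160 mm wide, top at 53 mm), 67 mm from the vertical axis, 150 degrees counter-clockwise from amber seen from above. The wheel turns endlessly both ways with a click every 60 degrees, taking 2 to 5 N here; let go within 20 degrees of a click, it pulls in.
- amber_window (a point): Centre of the amber (orange-yellow) window, 26 mm wide, in the filter wheel's top 54 mm above the table, 40 mm from the axis, four white dots at the rim. Counter-clockwise from it, 60 degrees apart: blue, violet, clear, green, red. Turns with the wheel; at the start it is clicked in one to five places away from the pointer.
- light_port (a point): Fixed point over the filter wheel's white housing (205 x 185 x 44 mm, blue foot trim) where the amber window must stand, 54 mm above the table. Its x axis is level and points outward from the wheel's axis to the black pointer on the housing's edge; z is up. The wheel's vertical axis lies 40 mm from this point along -x.
- aperture_handle (a point): Grip point of the like handle (18 mm thick, 81 mm above the table, 67 mm from its axis) on the other turret: a silver disc with six black holes of rising size, white housing with grey foot trim. Not to be turned.

How it is judged (in metres and radians):
At the end, for the whole second after the job is handed in: The amber window rests clicked in at the pointer (its centre within 7 mm, about 10 degrees, of the light port), the handle is released, and the aperture disc still stands in its place (its handle within 15 mm of its start) (horizontal distance between amber_window and light_port below 0.007 m and distance of aperture_handle from where it was at the start of the episode below 0.015 m); the robot touches nothing.
It fails at once if the silver aperture disc is turned (its handle moves more than 30 mm) (distance of aperture_handle from where it was at the start of the episode above 0.03 m).
It also fails if it takes over 48 s, if anything falls off the work surface, if the arm or the gripper's body presses on something with over 40 N, if the wrist force passes 120 N, or if a joint passes its speed limit or range.

ROBOT

A 6-joint arm with a two-finger parallel gripper is mounted at the origin on the work surface. World frame = base frame: x ahead of the robot, y to its left, z up, the work surface at z = 0. Lengths are in mm, angles in rad, forces in N, time in s.
With the tool pointing down it reaches from about 350 to 775 mm from the base axis. Payload 7.3 kg.
Tool frame: the origin (TCP) lies at the very end of the fingers, on their centre line; the grasp point (between the pads) lies 19 mm behind it; x points along the fingers, z is the direction in which the jaws open and shut, and the axes are right-handed (so a half turn about x gives the same grasp; the last joint's range is limited). The gripper opens to 92 mm and grips with 3 to 60 N. Pads are 19 mm wide; open, the fingers measure 130 mm over their backs; the gripper's body (75 mm by 190 mm) begins 47 mm behind the grasp point.
Start: joints at [-1.262, 0.342, 1.524, -0, 1.275, -0.146], TCP at [230.647, -471.642, 226.741] pointing down, gripper open.
Joint ranges: [-2.53, 2.53], [-0.77, 2.02], [0.04, 2.7], [-1, 4.14], [0.28, 2.66], [-3.11, 3.11]. Speed limits (rad/s): [2.57, 2.57, 3.14, 3.14, 3.14, 3.14].

INTERFACE

Orientations are given as [roll, pitch, yaw] about the fixed x, y, z axes, in that order (R = Rz(yaw) Ry(pitch) Rx(roll)).
In Python, from plant import * gives the robot as it stands.
- The arm moves only by the tool carry_out, never from a script. Its argument "rows" is a list of rows, each a list of 4 numbers: the shift along the world's x, y, z in mm, then the turn about the world's z in degrees. In form: [[x, y, z, twist], ...]. A call has 1 to 20 rows; each row is the pose to reach, as a shift and turn from the pose measured when the call began; what a row does not reach only later rows make up. A row lasts 1/12 s, in which the tool goes at most 41.7 mm and 7.16 degrees, less where a joint would pass 70% of its speed; a pose out of reach is approached as far as the arm can. A call with a gripper value outside its range is refused whole. "hand" is the finger opening in mm, from 0 to 91.8, set as the call begins (left out, the last holds). The fingers move at their own pace and stop on an object; the grip force is fixed at half the most. Time passes only in rows, so rows that repeat a pose let the fingers close. It gives the time, the measured TCP pose, the force and the opening at its end, in the units of the state.
- get_obs(): the state, without advancing time (a new reading comes with each control period).
- capture(name): name is "scene" or "top"; returns the picture (400x640x3 uint8, red, green, blue); there is no depth.
- camera_info(name): a dict with "camera_matrix" (3x3 intrinsics, pixels), "pose" (4x4, takes a point from camera to world coordinates). Camera axes: x right, y down, z forward; pixel columns grow to the right and rows downward; lengths in mm; the calibration is good to about 2 mm. A picture is of the moment at which its call begins. camera_info takes no time and is no camera call.
- close_job(): hands the job in, once; it reports no verdict.
The state is a dict: "time": time; "joint_positions": joint angles; "dq": joint speeds; "tau": joint torques, N m; "tool_pos": TCP position; "tcp_rot": TCP orientation; "contact_force": force on the tool from outside, world axes, zero at the start; "moment": the same for the moment, N m; "grip_width": finger opening in mm.
Only numpy, scipy, OpenCV 4.12 (cv2) and the standard library are available. Lean on these libraries where they do the work, as an engineer would, in place of code of your own. Each camera call takes 0.05 s, during which the arm holds its last target. There are 200 camera calls.

## Working session

There is one attempt and no reset: what is moved stays moved. The work goes in short steps, Python scripts to look and compute and a tool call to move; the robot and the scene stay as the last step left them, time stands still between calls to the robot, and variables do not carry over. Pictures are saved under pics/ and viewed, about 8 in all and at most 12, crops included, and the job is handed in when it is done.

Besides the shell and the picture viewer there is one more tool, called after "Emit:" as name([rows], argument=value, ...), one row to a line, values as JSON. carry_out: Moves the arm, as the interface text tells. Its arguments: {"type":"object","properties":{"rows":{"type":"array"},"hand":{"type":"number"}},"required":["rows"]}

```bash
mkdir -p pics; cat > h.py <<'E'
from plant import *
import numpy as np, cv2
def ray(name,u,v,z):
    ci=camera_info(name);K=np.array(ci["camera_matrix"]);P=np.array(ci["pose"])
    d=P[:3,:3]@np.linalg.solve(K,[u,v,1.]);o=P[:3,3]
    return o+d*(z-o[2])/d[2]
def save(name,f,crop=None,s=1):
    im=capture(name)[:,:,::-1]
    if crop: x0,y0,x1,y1=crop; im=im[y0:y1,x0:x1]
    cv2.imwrite("pics/"+f,cv2.resize(im,None,fx=s,fy=s,interpolation=cv2.INTER_CUBIC))
E
python3 - <<'E'
from h import *
a=capture("scene");b=capture("top")
cv2.imwrite("pics/s0.png",a[:,:,::-1]);cv2.imwrite("pics/t0.png",b[:,:,::-1])
for n in("scene","top"):print(np.round(camera_info(n)["camera_matrix"],1).tolist(),np.round(camera_info(n)["pose"],3).tolist())
o=get_obs();print(o)
E
```

```text
[[480.6, 0.0, 311.9], [0.0, 480.6, 203.7], [0.0, 0.0, 1.0]] [[0.524, 0.563, -0.638, 1122.487], [0.851, -0.357, 0.384, -308.573], [-0.011, -0.745, -0.667, 698.301], [0.0, 0.0, 0.0, 1.0]]
[[449.2, 0.0, 323.6], [0.0, 449.2, 187.4], [0.0, 0.0, 1.0]] [[0.02, -0.988, 0.155, 413.856], [-1.0, -0.022, -0.009, 35.676], [0.012, -0.155, -0.988, 843.832], [0.0, 0.0, 0.0, 1.0]]
{'time': 0.1, 'joint_positions': array([-1.26202563e+00,  3.42675527e-01,  1.52489169e+00, -3.35547951e-06,
        1.27539610e+00, -1.46016707e-01]), 'dq': array([ 1.79224270e-04, -7.04700785e-05, -2.91846516e-03, -3.72597117e-04,
        5.03500244e-04, -1.39669649e-03]), 'tau': array([ 1.74347035e-03, -4.32004595e+01, -2.44694245e+01,  7.18561420e-02,
        5.25646994e-02, -6.47412730e-05]), 'tool_pos': array([ 230.5216481 , -471.29517491,  226.11319193]), 'tcp_rot': array([2.99791701, 1.56942566, 1.88190906]), 'contact_force': array([0.15308426, 0.31190279, 0.19012233]), 'moment': array([ 0.02007233,  0.0702268 , -0.0140262 ]), 'grip_width': 91.80932584506992}
```

View pics/t0.png

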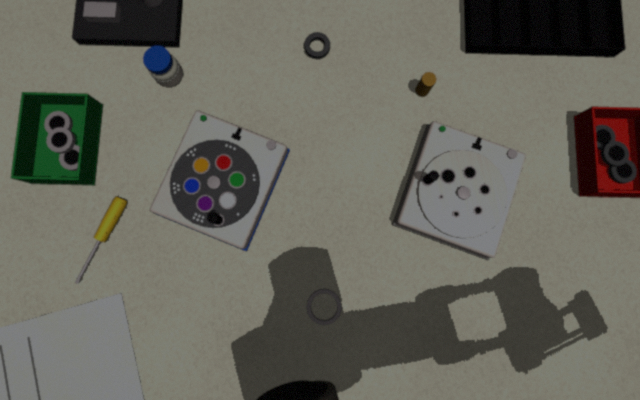

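View pics/s0.png

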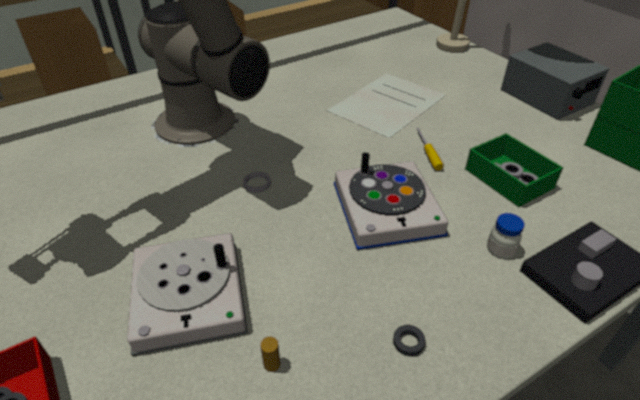

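The top view shows the filter wheel centred near (213,183) and its pointer at about (237,133). Red (223,162) stands at the pointer, and amber (201,165) is one click counter-clockwise of it, so the wheel needs +60° clockwise. The handle is near (215,217). I'll enlarge both views.

```bash
python3 - <<'E'
import cv2
a=cv2.imread("pics/t0.png")[100:260,140:300];b=cv2.imread("pics/s0.png")[140:260,320:460]
cv2.imwrite("pics/tc.png",cv2.resize(cv2.convertScaleAbs(a,alpha=1.5),None,fx=3.75,fy=3.75,interpolation=cv2.INTER_CUBIC))
cv2.imwrite("pics/sc.png",cv2.resize(cv2.convertScaleAbs(b,alpha=1.5),None,fx=5,fy=5,interpolation=cv2.INTER_CUBIC))
E
```

```text
(no output)
```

View pics/tc.png

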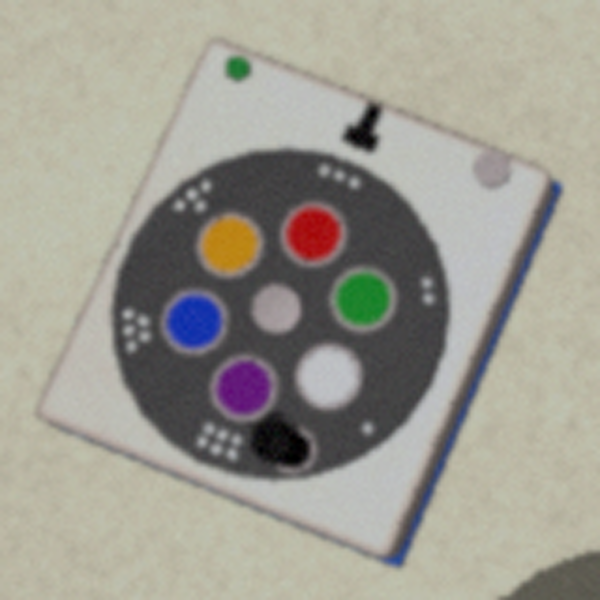

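View pics/sc.png

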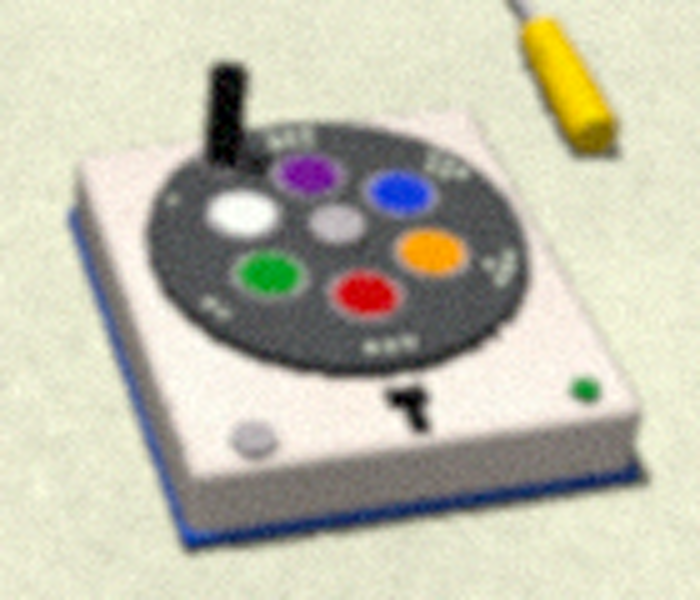

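The crops show all six windows clearly. In the top crop amber is at (230,245), red (314,234), green (362,298), clear (328,377), violet (244,387) and blue (194,322). In the scene crop the handle's top is at (228,68) and its foot at (224,160). Next I'll fit the wheel.

```bash
python3 - <<'E'
from h import *
from scipy.optimize import least_squares
T=np.array([[230,245],[194,322],[244,387],[328,377],[362,298],[314,234]]);T=(T+.5)/3.75-.5+[140,100]
S=np.array([[432,252],[401,193],[308,175],[243,214],[270,274],[366,295]]);S=(S+.5)/5-.5+[320,140]
def fit(n,P):
    W=np.array([ray(n,u,v,54)[:2] for u,v in P])
    f=lambda p:(p[:2]+40*np.c_[np.cos(p[2]+np.arange(6)*np.pi/3),np.sin(p[2]+np.arange(6)*np.pi/3)]-W).ravel()
    best=min((least_squares(f,[*W.mean(0),a]) for a in (0,2,4)),key=lambda r:r.cost)
    print(n,best.x[:2].round(1),np.degrees(best.x[2])%360,"rms",np.sqrt(np.mean(best.fun**2)));return best.x
for n,P in(("top",T),("scene",S)):
    x=fit(n,P);h=x[2]+np.radians(150);print(" handle",x[:2]+67*np.array([np.cos(h),np.sin(h)]),"ang",np.degrees(h)%360)
q=lambda c,s,o:(np.array(c)+.5)/s-.5+o
print("handle top scene",ray("scene",*q([228,75],5,[320,140]),101),"foot",ray("scene",*q([224,158],5,[320,140]),53))
print("top",ray("top",*q([270,435],3.75,[140,100]),101),ray("top",*q([290,450],3.75,[140,100]),53))
for c in([375,106],[362,140]):print("pointer",ray("top",*q(c,3.75,[140,100]),46))
from scipy.spatial.transform import Rotation as R
o=get_obs();print(R.from_euler("xyz",o["tcp_rot"]).as_matrix().round(3),o["tool_pos"])
for n,(u,v) in(("top",(430,178)),("scene",(219,248))):print("aperture handle~",ray(n,u,v,95))
E
```

```text
top [542.6 223.4] 39.028063091489834 rms 0.28433169788601426
 handle [476.47638923 212.86728476] ang 189.02806309148986
scene [542.7 224.1] 39.25890442269349 rms 0.18170692354800513
 handle [476.54390357 213.36628141] ang 189.2589044226935
handle top scene [478.76253521 211.45806928 101.        ] foot [475.41570398 215.48798398  53.        ]
top [479.17730507 212.80439812 101.        ] [476.5600839  214.49500325  53.        ]
pointer [646.02436235 184.25779197  46.        ]
pointer [628.77788822 189.72982708  46.        ]
[[-0.     0.898  0.439]
 [ 0.001  0.439 -0.898]
 [-1.     0.    -0.001]] [ 230.5216481  -471.29517491  226.11319193]
aperture handle~ [ 551.60871413 -151.63799554   95.        ]
aperture handle~ [ 556.47928546 -154.77471399   95.        ]
```

The two cameras agree within 1 mm. The axis is at (542.6, 223.7), the handle at (476.5, 213.1) at 189.1°, and the pointer at -20.9°, which matches red. The wheel has to turn -60° (clockwise). I'll use a radial grasp, with a twist of about +73°, and move over at safe height first.

Emit:
carry_out([
  [10,15,0,2],
  [27,42,0,6],
  [48,75,0,11],
  [70,110,0,16],
  [91,143,0,21],
  [112,176,0,26],
  [133,209,0,31],
  [154,242,0,36],
  [175,275,0,41],
  [192,305,0,45],
  [205,323,0,48],
  [210,330,0,50],
  [210,330,0,50],
], hand=50)

```text
time: 1.18
tool_pos: [441.1, -139.9, 225.8]
tcp_rot: [2.902, 1.569, 2.663]
contact_force: [0.0, -0.2, -0.2]
grip_width: 49.8
```

```bash
cat > st.py <<'E'
from h import *
from scipy.spatial.transform import Rotation as R
o=get_obs();z=R.from_euler("xyz",o["tcp_rot"]).as_matrix()[:,2]
print(o["time"],o["tool_pos"].round(1),"jaw",round(np.degrees(np.arctan2(z[1],z[0])),1),"q",o["joint_positions"].round(2),"F",np.round(o["contact_force"],1),o["grip_width"])
E
python3 st.py
```

```text
1.1833 [ 441.1 -139.9  225.8] jaw -13.7 q [-0.47  0.23  1.69  0.    1.23 -0.23] F [ 0.  -0.2 -0.2] 49.806131079964956
```

Emit:
carry_out([
  [2,20,0,2],
  [5,50,0,4],
  [8,85,0,6],
  [12,120,0,8],
  [15,155,0,10],
  [19,190,0,12],
  [22,225,0,15],
  [26,260,0,17],
  [30,295,0,19],
  [33,325,0,21],
  [35,345,0,22],
  [35.4,353,0,22.8],
  [35.4,353,0,22.8],
  [35.4,353,-20,22.8],
  [35.4,353,-45,22.8],
  [35.4,353,-65,22.8],
  [35.4,353,-80,22.8],
  [35.4,353,-80,22.8],
])

```text
time: 2.68
tool_pos: [474.9, 210.3, 142.9]
tcp_rot: [-3.021, 1.562, -2.865]
contact_force: [-0.4, -0.5, -0.6]
grip_width: 49.7
```

```bash
python3 st.py; python3 - <<'E'
from h import *
save("scene","s1.png",(280,60,480,260),3)
E
```

```text
2.6833 [474.9 210.3 142.9] jaw 8.9 q [ 0.27  0.42  1.65 -0.    1.07  0.11] F [-0.4 -0.5 -0.6] 49.74054881945123
```

View pics/s1.png

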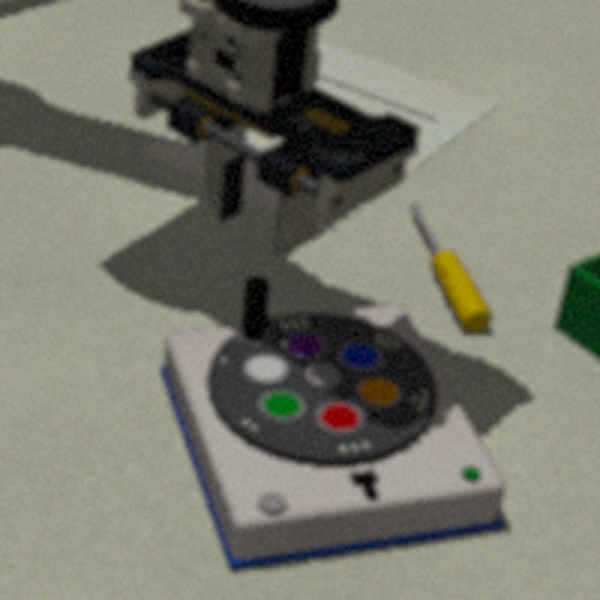

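The open fingers, at (225,190) and (290,220) in the crop, straddle the handle at (256,280), and the jaw axis is radial. I'll correct the 3 mm lag, descend and grip.

Emit:
carry_out([
  [1.6,2.8,0,0],
  [1.6,2.8,-12,0],
  [1.6,2.8,-30,0],
  [1.6,2.8,-48,0],
  [1.6,2.8,-64,0],
  [1.6,2.8,-75,0],
  [1.6,2.8,-80,0],
  [1.6,2.8,-80,0],
  [1.6,2.8,-80,0],
])

```text
time: 3.48
tool_pos: [478.3, 213.6, 65.7]
tcp_rot: [-3.035, 1.567, -2.879]
contact_force: [0.2, 0.4, 0.3]
grip_width: 50.0
```

Emit:
carry_out([
  [0,0,0,0],
  [0,0,0,0],
  [0,0,0,0],
  [0,0,0,0],
  [0,0,0,0],
  [0,0,0,0],
  [0,0,0,0],
  [0,0,0,0],
], hand=10)

```text
time: 4.15
tool_pos: [475.6, 213.2, 65.7]
tcp_rot: [-3.05, 1.561, -2.894]
contact_force: [-8.7, -3.4, 7.2]
grip_width: 17.6
```

```bash
python3 st.py; python3 - <<'E'
import numpy as np
a0=np.radians(189.1)
for d in range(0,-67,-4):
    a=a0+np.radians(d); print([round(67*(np.cos(a)-np.cos(a0)),1),round(67*(np.sin(a)-np.sin(a0)),1),0,d],end=", ")
E
```

```text
4.15 [475.6 213.2  65.7] jaw 8.9 q [0.27 0.53 1.73 0.   0.89 0.12] F [-8.7 -3.4  7.2] 17.56063401617879
[np.float64(0.0), np.float64(0.0), 0, 0], [np.float64(-0.6), np.float64(4.6), 0, -4], [np.float64(-0.8), np.float64(9.3), 0, -8], [np.float64(-0.8), np.float64(14.0), 0, -12], [np.float64(-0.4), np.float64(18.6), 0, -16], [np.float64(0.4), np.float64(23.3), 0, -20], [np.float64(1.4), np.float64(27.8), 0, -24], [np.float64(2.8), np.float64(32.3), 0, -28], [np.float64(4.4), np.float64(36.7), 0, -32], [np.float64(6.4), np.float64(40.9), 0, -36], [np.float64(8.7), np.float64(45.0), 0, -40], [np.float64(11.2), np.float64(48.9), 0, -44], [np.float64(14.0), np.float64(52.7), 0, -48], [np.float64(17.1), np.float64(56.2), 0, -52], [np.float64(20.4), np.float64(59.5), 0, -56], [np.float64(23.9), np.float64(62.6), 0, -60], [np.float64(27.6), np.float64(65.4), 0, -64],
```

Gripped at 17.6 mm, with the pose matching the expected handle. Now I'll turn it 60° clockwise along the arc.

Emit:
carry_out([
  [-0.6,4.6,0,-4],
  [-0.8,9.3,0,-8],
  [-0.8,14,0,-12],
  [-0.4,18.6,0,-16],
  [0.4,23.3,0,-20],
  [1.4,27.8,0,-24],
  [2.8,32.3,0,-28],
  [4.4,36.7,0,-32],
  [6.4,40.9,0,-36],
  [8.7,45,0,-40],
  [11.2,48.9,0,-44],
  [14,52.7,0,-48],
  [17.1,56.2,0,-52],
  [20.4,59.5,0,-56],
  [23.9,62.6,0,-60],
  [23.9,62.6,0,-60],
  [23.9,62.6,0,-60],
  [23.9,62.6,0,-60],
])

```text
time: 5.65
tool_pos: [499.9, 275.5, 65.8]
tcp_rot: [-3.139, 1.562, 2.255]
contact_force: [2.5, -1.1, -1.1]
grip_width: 17.4
```

```bash
python3 st.py; python3 - <<'E'
from h import *
save("scene","s2.png",(280,60,480,260),3)
E
```

```text
5.65 [499.9 275.5  65.8] jaw -51.0 q [0.36 0.6  1.59 0.01 0.95 1.25] F [ 2.5 -1.1 -1.1] 17.358529176567956
```

View pics/s2.png

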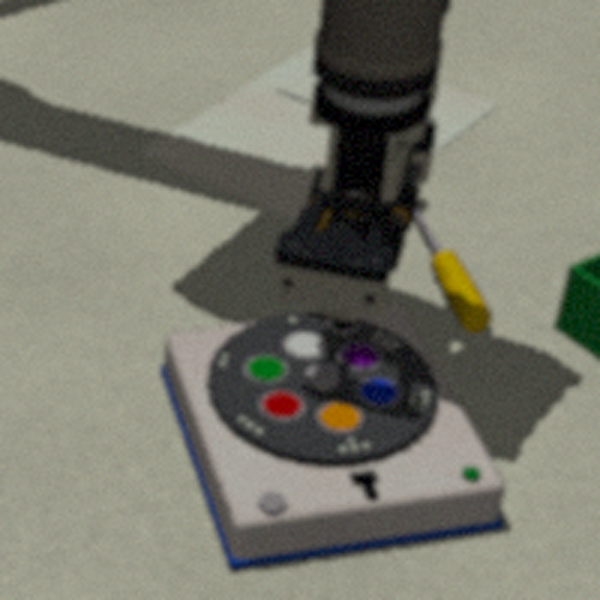

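Amber is now at (341,417) in the crop, in line with the pointer at (366,485). The handle is at 129° as planned. Release and rise.

Emit:
carry_out([
  [0,0,0,0],
  [0,0,0,0],
  [0,0,0,0],
  [0,0,0,0],
  [0,0,0,0],
  [0,0,0,0],
], hand=50)

```text
time: 6.2
tool_pos: [499.8, 275.6, 65.8]
tcp_rot: [-3.128, 1.562, 2.266]
contact_force: [-0.0, -0.8, 0.4]
grip_width: 48.7
```

Emit:
carry_out([
  [0,0,8,0],
  [0,0,25,0],
  [0,0,45,0],
  [0,0,65,0],
  [0,0,90,0],
  [0,0,115,0],
  [0,0,135,0],
  [0,0,150,0],
  [-30,-30,150,0],
  [-50,-60,150,0],
  [-70,-90,150,0],
  [-80,-120,150,0],
  [-80,-140,150,0],
  [-80,-140,150,0],
  [-80,-140,150,0],
])

```text
time: 7.45
tool_pos: [419.9, 135.1, 216.6]
tcp_rot: [2.997, 1.562, 2.105]
contact_force: [1.2, 0.3, -0.5]
grip_width: 49.8
```

```bash
python3 st.py; python3 - <<'E'
from h import *
a=capture("scene")[:,:,::-1];t=capture("top")[:,:,::-1]
p=cv2.resize(cv2.convertScaleAbs(a[140:260,320:460],alpha=1.5),None,fx=5,fy=5,interpolation=cv2.INTER_CUBIC)
cv2.imwrite("pics/s3.png",p);cv2.imwrite("pics/t3.png",t)
E
```

```text
7.45 [419.9 135.1 216.6] jaw -51.1 q [0.13 0.2  1.75 0.01 1.19 1.02] F [ 1.2  0.3 -0.5] 49.83559392149907
```

View pics/s3.png

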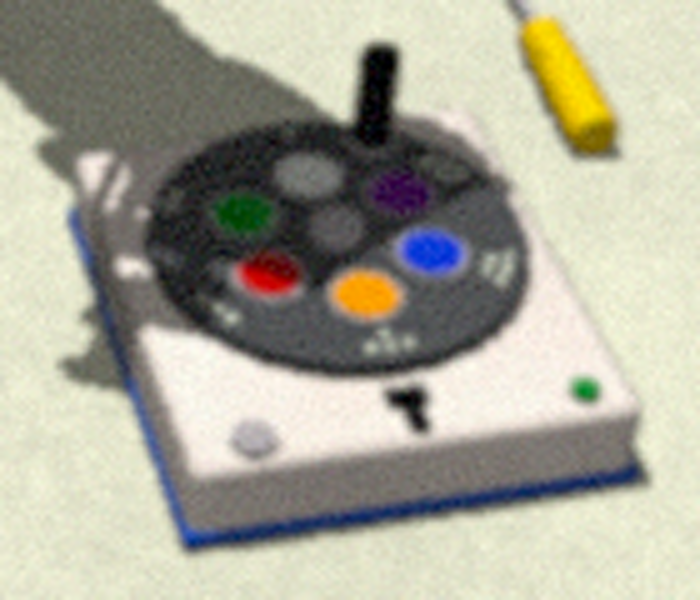

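View pics/t3.png

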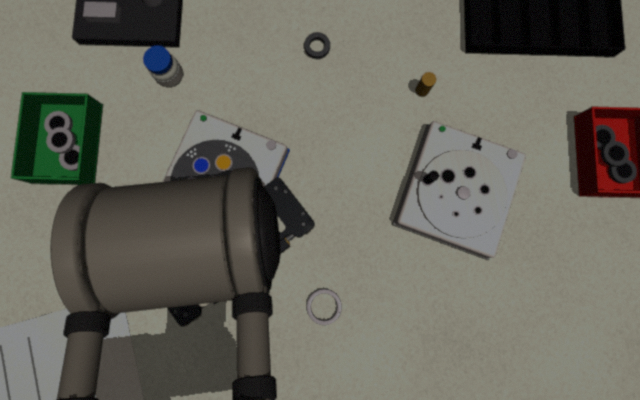

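Amber now sits at (366,295) in the scene crop and (223,162) in the top view. That is exactly where red was clicked in before. The aperture disc's handle is still at (430,178), and the arm is clear.

```bash
python3 - <<'E'
from plant import *
print(close_job())
E
```

```text
the job is handed in; nothing more can be done
None
```

The filter wheel's amber window is clicked in at the black pointer, and the job was handed in at about 7.5 s of the 48 s allowed. I gripped the handle, turned the wheel one click (60°) clockwise, released it and lifted the arm clear.

- **Amber position:** in both cameras, amber sat at the pixels where red had been clicked in before: (366,295) in the scene crop and (223,162) in the top view. I checked this by eye and did not compute a final distance to the light port.
- **Aperture disc:** its handle showed at the same pixel in the top view, about (430,178), before and after.
- **Forces:** the largest contact-force reading was about 12 N, while gripping. After release the readings were near zero, with the gripper open and about 150 mm above the grip height.
- **Disagreements:** no check failed. The two cameras' fits of the wheel agreed to within 1 mm. The arm lagged its target by about 3 mm once, and I corrected that before descending.

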